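# Raise the counterweighted magnifier and seat a culture dish for colony counting

## Robot

A 6-joint arm with a two-finger parallel gripper is mounted at the origin on a cart in front of the work surface, level with it; the furniture and walls round the work are solid. World frame = base frame: x ahead of the robot, y to its left, z up, the work surface at z = 0. Lengths are in m, angles in rad, forces in N, time in s.
With the tool pointing down it reaches from about 0.4 to 0.925 m from the base axis. Payload 12.5 kg.
Tool frame: the origin (TCP) lies on the centre line of the jaws, within the pads' length; the fingertips stand 11 mm ahead of it and the grasp point (between the pads) lies 8 mm behind it (r.tip_reach is the distance from the TCP to the fingertips, in m); x points along the fingers, y is the direction in which the jaws open and shut, and the axes are right-handed (so a half turn about x gives the same grasp; the last joint's range is limited). The gripper opens to 95 mm and grips with 3 to 60 N. Pads are 20 mm wide; open, the fingers measure 119 mm over their backs; the gripper's body (75 mm by 180 mm) begins 59 mm behind the grasp point.
Start: joints at [1.21, 0.491, 1.559, -0, 1.092, -0.106], TCP at [0.158, 0.605, 0.226] pointing down, gripper open.
Joint ranges: [-3.1, 3.1], [-0.84, 2.19], [0.05, 2.79], [-1.13, 4.28], [0.06, 2.93], [-2.69, 2.69]. Speed limits (rad/s): [2.22, 2.22, 2.79, 3.14, 3.14, 3.14].

## Interface

Orientations are given as a unit quaternion [x, y, z, w].
In Python, from rig import r gives the robot as it stands.
- The arm moves only by the shell command python3 -m crank 'ROWS'. ROWS is JSON, one flat list of numbers, 7 for each row, row after row: the shift along the tool's x, y, z in m, then the turn, a rotation vector about the tool's x, y, z in rad, then the closure, from -1 (fully open) to 1 (shut), so that 0 is half open. A call has exactly 10 rows; each row is the pose to reach, as a shift and turn from the pose commanded when the call began, along the tool's axes at that moment; what a row does not reach only later rows make up. A row lasts 1/12 s, in which the tool goes at most 41.7 mm and 7.16 degrees, less where a joint would pass 70% of its speed; a pose out of reach is approached as far as the arm can. A call with a gripper value outside its range is refused whole. The fingers move at their own pace and stop on an object; the grip force is fixed at half the most. Time passes only in rows, so rows that repeat a pose let the fingers close, or fill a call up. It gives the time, the measured TCP pose, the force and the opening at its end, in the units of the state.
- r.read_state(): the state, without advancing time (a new reading comes with each control period).
- r.read_camera(name): name is "scene" or "top" or "wrist"; returns (picture, depth): 400x640x3 uint8, blue, green, red; 400x640 float32, m along the optical axis (not along the pixel's ray), 0 where there is no reading.
- r.camera_model(name): a dict with "mtx" (3x3 intrinsics, pixels), "rvec" (rotation vector, rad) and "tvec" (3), from world to camera coordinates, as OpenCV has them. Camera axes: x right, y down, z forward; pixel columns grow to the right and rows downward; lengths in m; the calibration is good to about 2 mm. The wrist camera is an equidistant fisheye: a pixel r from the principal point sees the ray r / f radians off the axis. A picture is of the moment at which its call begins: read the wrist's pose just before it. camera_model takes no time and is no camera call; for the wrist camera it gives the pose at the moment of the call.
- r.hand_in(): hands the job in, once; it reports no verdict.
The state is a dict: "t": time; "joints": joint angles; "joint_vel": joint speeds; "tau": joint torques, N m; "eef_pos": TCP position; "ee_rot": TCP orientation; "contact_force": force on the tool from outside, world axes, zero at the start; "wrist_torque": the same for the moment, N m; "width": opening from 0.0 (shut) to 1.0 (fully open).
Only numpy, scipy, OpenCV 4.12 (cv2) and the standard library are available. Lean on these libraries where they do the work, as an engineer would, in place of code of your own. Each camera call takes 0.05 s, during which the arm holds its last target. There are 200 camera calls.

## Task

Load the colony-counting stand by pushing only, picking nothing up. First push the magnifier's finger tab up steadily with the fingertips until the counterweighted arm tips past its balance point and stays raised by itself; then push the waiting culture dish along the stand into the curved guide until it rests fully home over the round window. Leave the magnifier raised, so that the dish's lid can be taken off next, and leave the other things round the stand where they are.

Things in the scene. Friction and masses are not known exactly. Their poses are not given: they have to be found in the camera images.
- stand: Colony-counting stand: grey light box 345 mm long (x), 190 wide (y), fixed on the bench, flat top 20 above it. Origin: on the bench under the centre of the round window; local x points away from the robot, from the loading end (x = -160) to the post (x = +140); z up. A bent steel rod on the top (8 thick, upper side 11.5 above the box) is the dish guide, open toward the robot.
- nest (a point): Centre of the round white window, on the box's top. The guide rod is a half circle of inner radius 31 mm behind and beside it, then two straight wings flare toward the robot, from y = +-36 at x = -12 to y = +-76 at x = -52 (stand frame). The dish is home when its centre is over this point, its rim against the half circle.
- pivot (a point): Hinge axis of the magnifier arm, in the fork of the post, 115 mm above the bench and 140 behind the nest. The axis is parallel to the stand's y.
- magnifier (a joint): Angle of the magnifier arm, rad. 0: level on its lower stop, pointing from the post toward the robot, over the nest. Grows as the free end swings up and over toward the post. Below about 0.95 it falls back to 0; past it, it tips on by itself, slowly, to the upper stop at 1.68 and stays there, leaning slightly back. Lifting it at the tab takes about 1 to 2 N.
- tab (a point): Middle of the lower front edge of the finger tab, the part nearest the robot: 211 mm from the hinge axis and, at joint 0, 130 above the bench. The tab is a black plate 50 wide (y), 5 thick, that sticks out 25 from the black lens ring toward the robot and is turned up by 30 deg, so that fingers get under it. The ring is 90 across, 23 high, centred 140 from the hinge axis, its underside 101 above the bench.
- dish: The culture dish to load: clear round dish with a pale pink content and a clear lid, 60 mm across, 14 high, 30 g. It stands on the top of the stand's loading end, between the robot and the guide. Origin: centre of its underside, z up. It slides when pushed at the side of the lid (4 to 14 above the box).
- tally_counter: Round hand tally counter, 69 x 53 x 24 mm high, on the bench at the right side of the stand; must not be moved.
- marker: Marker pen, 140 mm long, 16 thick, lying on the bench at the left side of the stand; must not be moved.
- tweezers: Steel tweezers, 124 mm long, 9 high, lying on the bench at the right rear of the stand; must not be moved.
- counted_low: Lower dish (60 mm across, 14 high) of the stack of two counted dishes on the bench at the left of the stand; must not be moved.
- counted_high: Upper dish (58 mm across, 14 high) of that stack; must not be moved.
Mind the look-alikes: they are no part of the job. What is shaped like the dish but brown or green is not meant.

How it is judged:
By the outcome, as a careful person would: the job done as asked, in the order asked, and still so for the second after the job is handed in, with the robot touching nothing.
It also fails if it takes over 54 s, if anything falls off the work surface, if the arm or the gripper's body presses on something with over 40 N, if the wrist force passes 120 N, or if a joint passes its speed limit or range.

## Working session

There is one attempt and no reset: what is moved stays moved. The work goes in short steps, Python scripts to look and compute and a shell command to move; the robot and the scene stay as the last step left them, time stands still between calls to the robot, and variables do not carry over. Pictures are saved under pics/ and viewed, about 8 in all and at most 12, crops included, and the job is handed in when it is done.

```bash
ls; mkdir -p pics; python3 - <<'E'
from rig import r
import cv2,numpy as np
s=r.read_state();print({k:np.round(v,3).tolist() for k,v in s.items()}, r.tip_reach)
for n in("scene","top"):
    im,d=r.read_camera(n);cv2.imwrite(f"pics/{n}0.png",im);np.save(f"pics/{n}0.npy",d)
    m=r.camera_model(n);R=cv2.Rodrigues(np.array(m["rvec"]))[0];print(n,np.round(m["mtx"],1).tolist(),(-R.T@np.ravel(m["tvec"])).round(3),R.round(3).tolist())
E
```

```text
pics
{'t': 0.0, 'joints': [1.21, 0.492, 1.559, -0.0, 1.092, -0.106], 'joint_vel': [-0.001, -0.002, -0.002, -0.001, -0.001, 0.001], 'tau': [0.0, -61.264, -25.819, 0.069, 0.048, -0.0], 'eef_pos': [0.157, 0.605, 0.225], 'ee_rot': [0.089, 0.701, -0.09, 0.701], 'contact_force': [-0.057, 0.188, 0.387], 'wrist_torque': [0.015, -0.001, 0.023], 'width': 1.0} 0.011
scene [[444.9, 0.0, 317.4], [0.0, 444.9, 204.0], [0.0, 0.0, 1.0]] [ 0.182 -0.7    0.733] [[0.889, -0.458, -0.009], [-0.279, -0.526, -0.803], [0.364, 0.716, -0.595]]
top [[472.8, 0.0, 324.1], [0.0, 472.8, 192.1], [0.0, 0.0, 1.0]] [0.464 0.024 1.187] [[-0.021, -1.0, -0.012], [-0.995, 0.022, -0.096], [0.096, 0.01, -0.995]]
```

View pics/scene0.png

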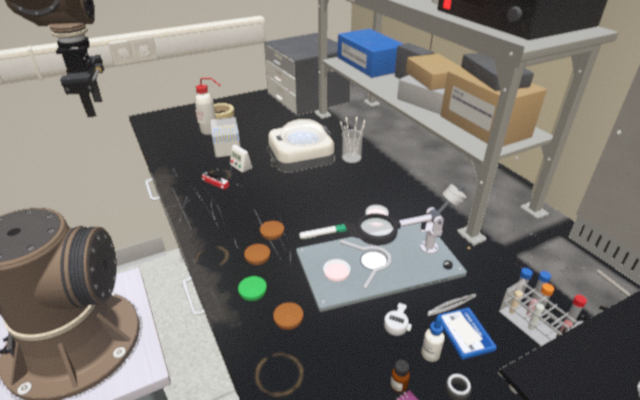

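View pics/top0.png

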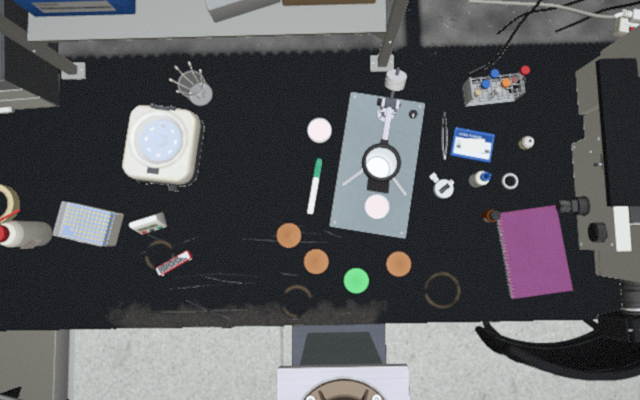

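The scene view shows the pink dish at (337,271), the window at (373,260) and the ring at (378,230). In the top view the dish is at (376,206), the ring at (381,162) with its tab at (377,185), and the stand's corners are about (351,93), (425,103), (405,238) and (331,225).

```bash
cat > h.py <<'E'
import cv2,numpy as np
from rig import r
def cam(n):
    m=r.camera_model(n);R=cv2.Rodrigues(np.array(m["rvec"],float))[0];return np.array(m["mtx"],float),R,np.ravel(m["tvec"])
def ray(n,uv,z,c=None):
    K,R,t=c or cam(n);o=-R.T@t;uv=np.atleast_2d(uv).astype(float)
    d=np.c_[uv,np.ones(len(uv))]@np.linalg.inv(K).T@R
    return o+d*((z-o[2])/d[:,2])[:,None]
def cloud(n,D):
    K,R,t=cam(n);v,u=np.mgrid[:400,:640];p=np.stack([(u-K[0,2])*D/K[0,0],(v-K[1,2])*D/K[1,1],D],-1)
    return (p-t)@R
def blob(mask,near):
    cs,_=cv2.findContours(mask.astype(np.uint8),cv2.RETR_EXTERNAL,cv2.CHAIN_APPROX_NONE)
    cs=[c for c in cs if cv2.contourArea(c)>60]
    return min(cs,key=lambda c:-cv2.pointPolygonTest(c,near,True))
E
python3 - <<'E'
from h import *
for n,nd,ns in(("top",(376,206),(352,215)),("scene",(337,271),(320,285))):
    im=cv2.imread(f"pics/{n}0.png");D=np.load(f"pics/{n}0.npy");P=cloud(n,D);b,g,rr=[im[...,i].astype(int) for i in range(3)]
    c=blob((rr-g>12)&(rr>150),nd);e=cv2.minEnclosingCircle(c);M=cv2.moments(c);ctr=(M['m10']/M['m00'],M['m01']/M['m00'])
    p=ray(n,c[:,0],.034);print(n,"dish",ctr,ray(n,ctr,.034).round(4),"ext",np.ptp(p,0).round(4),"depthz",P[int(ctr[1]),int(ctr[0])].round(4))
    h=cv2.cvtColor(im,cv2.COLOR_BGR2HSV);print(im[ns[1],ns[0]])
    m=(np.abs(im.astype(int)-im[ns[1],ns[0]]).max(-1)<35);m=cv2.morphologyEx(m.astype(np.uint8),cv2.MORPH_OPEN,np.ones((3,3)))
    c=blob(m,ns);hull=ray(n,cv2.convexHull(c)[:,0],.02)[:,:2]
    (cx,cy),wh,a=cv2.minAreaRect((hull*1000).astype(np.float32));print("stand rect mm",cx,cy,wh,a)
    print("stand z",np.median(P[ns[1]-2:ns[1]+3,ns[0]-2:ns[0]+3].reshape(-1,3),0).round(4))
    w=blob((im.min(-1)>215),(380,162) if n=="top" else (373,260));M=cv2.moments(w);ctr=(M['m10']/M['m00'],M['m01']/M['m00']);print("window",ctr,ray(n,ctr,.02).round(4),np.ptp(ray(n,w[:,0],.02),0).round(4))
    q=P[(P[...,2]>.09)&(P[...,2]<.16)&(np.abs(P[...,0]-.52)<.2)&(np.abs(P[...,1]+.1)<.15)]
    print(len(q),q.min(0).round(3),q.max(0).round(3)) 
im=cv2.imread("pics/scene0.png");cv2.imwrite("pics/s1.png",cv2.resize(im[170:310,290:480],None,fx=4,fy=4,interpolation=2))
E
```

```text
top dish (398.24131347842683, 263.60557464681176) [[ 0.3983 -0.1393  0.034 ]] ext [0.0553 0.058  0.    ] depthz [ 0.3987 -0.1414  0.0152]
[179 171 157]
stand rect mm 644.4146728515625 -98.61815643310547 (188.1719970703125, 342.7016906738281) 79.63641357421875
stand z [ 0.5185 -0.0318  0.0201]
window (380.62396694214874, 162.4297520661157) [[ 0.6479 -0.1065  0.02  ]] [0.0685 0.0701 0.    ]
1584 [ 0.561 -0.142  0.108] [ 0.72  -0.053  0.136]
scene dish (336.2937136819862, 271.94506075013203) [[ 0.5311 -0.0997  0.034 ]] ext [0.053  0.0537 0.    ] depthz [ 0.5311 -0.0983  0.0357]
[182 176 166]
stand rect mm 657.3987426757812 -99.085205078125 (195.60365295410156, 371.95367431640625) 79.83173370361328
stand z [ 0.4876 -0.1068  0.0199]
window (373.5831995719636, 260.011771000535) [[ 0.6326 -0.0942  0.02  ]] [0.0571 0.0551 0.    ]
1388 [ 0.559 -0.142  0.1  ] [ 0.719 -0.055  0.136]
```

View pics/s1.png

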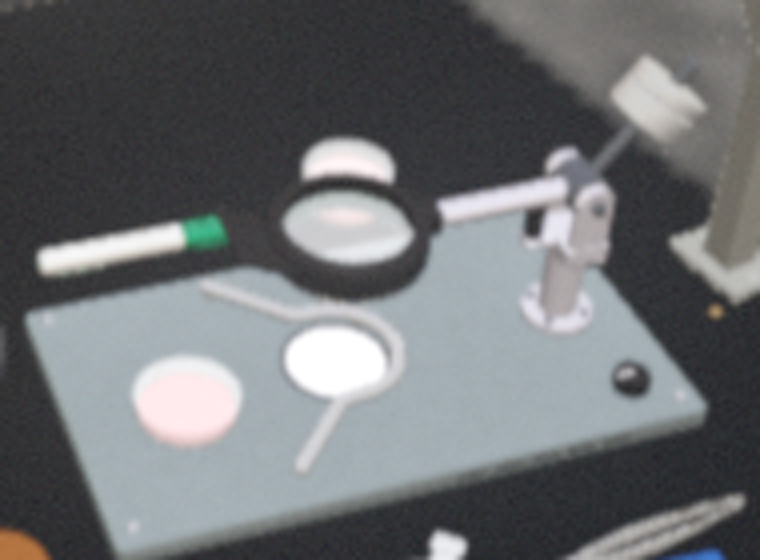

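The stand is at yaw about -10.4°, with the nest near (0.632, -0.096). Both the window and the rectangle fit agree on that. Next I work out the dish position from the top view and the tool-frame targets.

```bash
cat >> h.py <<'E'
from scipy.spatial.transform import Rotation as Rt
YAW=np.deg2rad(-10.4);NEST=np.array([.632,-.0957,0]);L=Rt.from_euler('z',YAW)
def W(p): return NEST+L.apply(np.array(p,float))      # stand frame -> world
def loc(p): return L.inv().apply(np.array(p)-NEST)
def target(tip,pitch):   # tip in stand frame, pitch down (deg); jaws along stand y -> world TCP, rotation
    f=np.array([np.cos(np.deg2rad(pitch)),0,-np.sin(np.deg2rad(pitch))]);y=np.array([0,1.,0])
    R=L*Rt.from_matrix(np.c_[f,y,np.cross(f,y)]);return W(np.array(tip)-r.tip_reach*f),R
def delta(p,R,s=None):
    s=s or r.read_state();c=Rt.from_quat(s["ee_rot"]);best=None
    for k in(0,1):
        d=c.inv()*(R*Rt.from_euler('x',np.pi*k))
        if best is None or d.magnitude()<best.magnitude():best=d
    return (c.inv().apply(np.array(p)-s["eef_pos"])).round(3),best.as_rotvec().round(3)
def arc(q,s=.015,gap=.0):   # tip point and pitch with finger flush under the tab at arm angle q
    f=np.array([np.cos(.5236),0,-.5]);n=np.array([.5,0,.866]);t=np.array([-.0705,0,.130])+s*f-(.010+gap)*n
    pv=np.array([.14,0,.115]);return pv+Rt.from_euler('y',q).apply(t-pv),30+np.rad2deg(q)
E
python3 - <<'E'
from h import *
im=cv2.imread("pics/top0.png").astype(int)
sub=im[190:222,360:393];print(im[206,376],im[206,345])
m=np.zeros((400,640),bool);m[190:224,358:395]=(im[...,2]-im[...,0]>0)[190:224,358:395]
c=blob(m,(376,206));M=cv2.moments(c);ctr=(M['m10']/M['m00'],M['m01']/M['m00']);p=ray("top",ctr,.034)[0];print(ctr,p,np.ptp(ray("top",c[:,0],.034),0).round(3),loc(p).round(4))
print("scene dish loc",loc([.5311,-.0990,.034]).round(4))
s=r.read_state();print(Rt.from_quat(s["ee_rot"]).as_matrix().round(2).tolist())
P=W([-.2,0,0]);print(P)
for w in([.45,.35,.3],[*W([-.17,0,0])[:2],.28]):print(delta(w,target([0,0,0],90)[1]))
for q,g in((0,.006),(0,0),(.3,0),(.6,0),(.95,0),(1.05,0)):print(q,arc(q,gap=g),target(*arc(q,gap=g))[0].round(3))
E
```

```text
[239 235 245] [175 167 152]
(376.0322085889571, 206.60276073619633) [ 0.53704815 -0.0902004   0.034     ] [0.051 0.049 0.   ] [-0.0944 -0.0117  0.034 ]
scene dish loc [-0.0986 -0.0215  0.034 ]
[[-0.0, 0.25, 0.97], [-0.0, 0.97, -0.25], [-1.0, -0.0, -0.0]]
[ 0.43528571 -0.05959617  0.        ]
(array([-0.075, -0.173,  0.347]), array([-0.073, -0.   ,  0.001]))
(array([-0.054, -0.571,  0.466]), array([-0.073, -0.   ,  0.001]))
0 (array([-0.06550963,  0.        ,  0.108644  ]), np.float64(30.0)) [ 0.558 -0.082  0.114]
0 (array([-0.06250963,  0.        ,  0.11384   ]), np.float64(30.0)) [ 0.561 -0.083  0.119]
0.3 (array([-0.05380764,  0.        ,  0.1737375 ]), np.float64(47.188733853924695)) [ 0.572 -0.085  0.182]
0.6 (array([-0.02779339,  0.        ,  0.22838815]), np.float64(64.37746770784939)) [ 0.6   -0.09   0.238]
0.95 (array([0.02126001, 0.        , 0.27904972]), np.float64(84.4309905374282)) [ 0.652 -0.099  0.29 ]
1.05 (array([0.03823086, 0.        , 0.29008437]), np.float64(90.16056848873644)) [ 0.67  -0.103  0.301]
```

```bash
python3 -m crank '[-0.075,-0.173,0.347,-0.073,0,0,1,-0.075,-0.173,0.347,-0.073,0,0,1,-0.075,-0.173,0.347,-0.073,0,0,1,-0.075,-0.173,0.347,-0.073,0,0,1,-0.075,-0.173,0.347,-0.073,0,0,1,-0.075,-0.173,0.347,-0.073,0,0,1,-0.075,-0.173,0.347,-0.073,0,0,1,-0.075,-0.173,0.347,-0.073,0,0,1,-0.075,-0.173,0.347,-0.073,0,0,1,-0.075,-0.173,0.347,-0.073,0,0,1]'
python3 - <<'E'
from h import *
s=r.read_state();print(s["t"],s["joints"])
print(delta([*W([-.19,0,0])[:2],.28],target([0,0,0],90)[1]))
E
```

```text
t: 0.93
eef_pos: [0.4525, 0.3472, 0.3013]
ee_rot: [0.065, 0.704, -0.065, 0.705]
contact_force: [-0.1, 0.1, 0.2]
width: 0.356
0.9333 [ 5.38874747e-01  3.43821261e-01  1.59200107e+00 -6.62885062e-04
  1.20486091e+00 -8.47682136e-01]
(array([ 0.021, -0.403,  0.067]), array([-0.002,  0.001, -0.   ]))
```

```bash
python3 -m crank '[0.02,-0.4,0.06,0,0,0,1,0.02,-0.4,0.06,0,0,0,1,0.02,-0.4,0.06,0,0,0,1,0.02,-0.4,0.06,0,0,0,1,0.02,-0.4,0.06,0,-0.1,0,1,0.02,-0.4,0.06,0,-0.2,0,1,0.02,-0.4,0.06,0,-0.3,0,1,0.02,-0.4,0.06,0,-0.4,0,1,0.02,-0.4,0.06,0,-0.5,0,1,0.02,-0.4,0.06,0,-0.5,0,1]'
python3 - <<'E'
from h import *
s=r.read_state();print(s["t"],s["joints"].round(3) if hasattr(s["joints"],'round') else s["joints"])
t,p=arc(0,gap=.008);f=np.array([.866,0,-.5])
print(delta(*target(t-.08*f,p)), delta(*target(t,p)))
E
```

```text
t: 1.77
eef_pos: [0.4341, -0.0539, 0.2801]
ee_rot: [0.046, 0.507, -0.079, 0.857]
contact_force: [1.0, 0.2, -0.3]
width: 0.006
1.7667 [-0.311 -0.006  2.201  0.139  0.451 -1.809]
(array([ 0.139, -0.005, -0.012]), array([ 0.001, -0.544,  0.002])) (array([ 0.208, -0.005,  0.03 ]), array([ 0.001, -0.544,  0.002]))
```

```bash
python3 -m crank '[0.03,-0.005,-0.003,0,-0.1,0,1,0.06,-0.005,-0.006,0,-0.2,0,1,0.09,-0.005,-0.012,0,-0.3,0,1,0.12,-0.005,-0.012,0,-0.4,0,1,0.139,-0.005,-0.012,0,-0.5,0,1,0.139,-0.005,-0.012,0,-0.544,0,1,0.139,-0.005,-0.012,0,-0.544,0,1,0.139,-0.005,-0.012,0,-0.544,0,1,0.139,-0.005,-0.012,0,-0.544,0,1,0.139,-0.005,-0.012,0,-0.544,0,1]'
python3 - <<'E'
from h import *
im,d=r.read_camera("wrist");cv2.imwrite("pics/w1.png",im)
im,d=r.read_camera("scene");cv2.imwrite("pics/s2.png",cv2.resize(im[100:330,200:500],None,fx=2.6,fy=2.6,interpolation=2))
s=r.read_state();print(s["t"],np.round(s["joints"],3))
t,p=arc(0,gap=.008);f=np.array([.866,0,-.5])
print(delta(*target(t-.08*f,p)), delta(*target(t,p)))
E
```

```text
t: 2.6
eef_pos: [0.4862, -0.0467, 0.3683]
ee_rot: [0.026, 0.302, -0.09, 0.949]
contact_force: [-0.1, 0.3, -0.7]
width: 0.009
2.7 [-0.262 -0.088  2.24   1.066  0.066 -2.683]
(array([ 0.131, -0.021, -0.173]), array([ 0.001, -0.089,  0.008])) (array([ 0.211, -0.02 , -0.166]), array([ 0.001, -0.089,  0.008]))
```

View pics/w1.png

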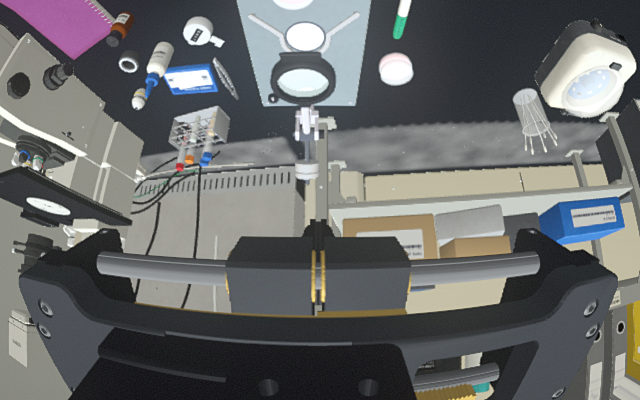

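View pics/s2.png

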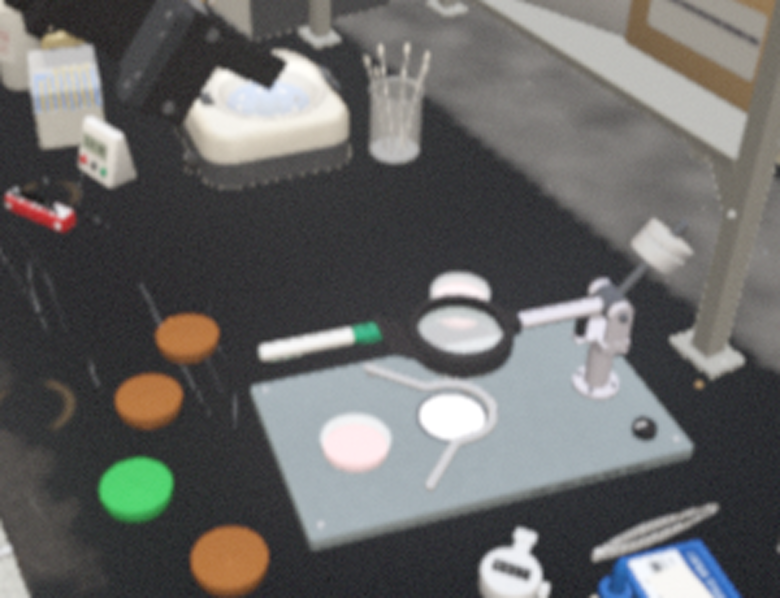

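The wrist joint j5 hit its limit (0.066), so 30° below horizontal isn't reachable. The wrist view shows the stand, ring and dish undisturbed, and the scene view agrees. I'll fit the link lengths from the readings to choose a reachable pitch.

```bash
cat > kin.py <<'E'
from h import *
from scipy.optimize import least_squares
def mats(j):
    ry=lambda a:Rt.from_euler('y',a);rz=lambda a:Rt.from_euler('z',a)
    A=rz(j[0]);B=A*ry(j[1]);C=B*ry(j[2]);D=C*rz(j[3])*ry(j[4]);return A,B,C,D,D*rz(j[5])
def cols(j):
    A,B,C,D,E=[m.as_matrix() for m in mats(j)];return np.c_[A[:,2],A[:,0],B[:,2],C[:,2],C[:,0],D[:,2]]
E
python3 - <<'E'
from kin import *
s=r.read_state()
J=[[1.21,.491,1.559,0,1.092,-.106],[.538875,.343821,1.592,-.00066,1.20486,-.847682],[-.311,-.006,2.201,.139,.451,-1.809],s["joints"]]
P=[[.158,.605,.226],[.4525,.3472,.3013],[.4341,-.0539,.2801],s["eef_pos"]]
A=np.vstack([cols(j) for j in J]);b=np.ravel(P);x,_,rk,sv=np.linalg.lstsq(A,b,rcond=1e-4);print(x.round(4),rk,(A@x-b).round(4))
for j in J: print(mats(j)[4].as_matrix()[:,2].round(3), end=' ')
np.save("lk.npy",x)
Rtool=mats(s["joints"])[4].inv()*Rt.from_quat(s["ee_rot"]);print(Rtool.as_matrix().round(2).tolist())
lo=np.array([-3.1,-.84,.05,-1.13,.06,-2.69]);hi=np.array([3.1,2.19,2.79,4.28,2.93,2.69])
def edge(q,p,sdist=.015,gap=0):
    e=np.array([.14,0,.115])+Rt.from_euler('y',q).apply([-.2105,0,.015]);p=np.deg2rad(p);f=np.array([np.cos(p),0,-np.sin(p)]);n=np.array([np.sin(p),0,np.cos(p)])
    return e+sdist*f-(.010+gap)*n
for q,p,g in[(0,40,.01),(0,45,.01),(0,50,.01),(0,55,.01),(0,60,.01),(.3,50,0),(.6,64,0),(1.05,88,0)]:
    T,R=target(edge(q,p,gap=g),p)
    def err(j): 
        return np.r_[(cols(j)@x-T)*10,((mats(j)[4]*Rtool).inv()*R).as_rotvec()]
    o=least_squares(err,[-.26,.1,2.2,0,.5,-1.65],bounds=(lo,hi));print(q,p,T.round(3),o.x.round(2),np.abs(o.fun).max().round(3))
E
```

```text
[ 0.2287 -0.0922  0.6399  0.4892  0.0451  0.3103] 6 [ 0.0618 -0.0224 -0.0088  0.0323 -0.0576  0.0028 -0.0257 -0.0577 -0.0059
 -0.0088 -0.0629  0.0119]
[-0. -0. -1.] [ 0.001 -0.    -1.   ] [ 0.474 -0.089 -0.876] [ 0.803 -0.155 -0.575] [[-0.0, -1.0, -0.0], [0.0, 0.0, -1.0], [1.0, -0.0, 0.0]]
0 40 [ 0.553 -0.081  0.112] [-0.12  0.42  2.14 -1.13  0.06 -0.38] 0.316
0 45 [ 0.552 -0.081  0.113] [-0.12  0.42  2.15 -1.13  0.06 -0.38] 0.23
0 50 [ 0.55  -0.081  0.114] [-0.11  0.41  2.15 -1.13  0.06 -0.38] 0.145
0 55 [ 0.549 -0.08   0.115] [-0.11  0.41  2.15 -1.13  0.06 -0.38] 0.059
0 60 [ 0.548 -0.08   0.117] [-0.13  0.41  2.14 -0.34  0.08 -1.19] 0.0
0.3 50 [ 0.571 -0.085  0.182] [-0.12  0.33  2.13 -1.13  0.06 -0.39] 0.037
0.6 64 [ 0.6   -0.09   0.238] [-0.14  0.3   1.89 -0.04  0.49 -1.5 ] 0.0
1.05 88 [ 0.67  -0.103  0.301] [-0.15  0.49  1.37 -0.    1.25 -1.54] 0.0
```

```bash
cat >> kin.py <<'E'
def cols(j):
    A,B,C,D,E=[m.as_matrix() for m in mats(j)];return np.c_[A[:,2],A[:,1],B[:,2],C[:,2],C[:,0],D[:,2]]
lo=np.array([-3.1,-.84,.05,-1.13,.06,-2.69]);hi=np.array([3.1,2.19,2.79,4.28,2.93,2.69])
RT=Rt.from_matrix([[0,-1,0],[0,0,-1],[1,0,0]])
def ik(T,R,x,seed=(-.26,.1,2.2,0,.5,-1.65)):
    err=lambda j:np.r_[(cols(j)@x-T)*10,((mats(j)[4]*RT).inv()*R).as_rotvec()]
    return least_squares(err,seed,bounds=(lo,hi))
def edge(q,p,sdist=.015,gap=0):
    e=np.array([.14,0,.115])+Rt.from_euler('y',q).apply([-.2105,0,.015]);p=np.deg2rad(p);f=np.array([np.cos(p),0,-np.sin(p)]);n=np.array([np.sin(p),0,np.cos(p)])
    return e+sdist*f-(.010+gap)*n
E
python3 - <<'E'
from kin import *
s=r.read_state()
J=[[1.21,.491,1.559,0,1.092,-.106],[.538875,.343821,1.592,-.00066,1.20486,-.847682],[-.311,-.006,2.201,.139,.451,-1.809],s["joints"]]
P=[[.158,.605,.226],[.4525,.3472,.3013],[.4341,-.0539,.2801],s["eef_pos"]]
A=np.vstack([cols(j) for j in J]);b=np.ravel(P);x,_,rk,sv=np.linalg.lstsq(A,b,rcond=1e-5);print(x.round(4),sv.round(3),(A@x-b).round(4));np.save("lk.npy",x)
pi=np.pi
for q,p,g in[(0,30,.01),(0,45,.01),(0,50,.01),(0,55,.01),(0,60,.01),(.3,50,0),(.6,64,0),(1.05,88,0)]:
    T,R=target(edge(q,p,gap=g),p)
    o=ik(T,R,x);R2=R*Rt.from_euler('x',pi);o2=ik(T,R2,x,(-.26,.1,2.2,pi,.3,-1.65));print(q,p,o.x.round(2),np.abs(o.fun).max().round(3),"flip",o2.x.round(2),np.abs(o2.fun).max().round(3))
E
```

```text
[0.1928 0.0659 0.5875 0.4096 0.0403 0.2604] [3.853 2.127 2.    0.734 0.297 0.075] [-0.0001  0.     -0.0002  0.     -0.0001  0.0003  0.      0.     -0.0002
 -0.0001 -0.0001  0.0001]
0 30 [-0.29  0.46  2.15  1.05  0.06 -2.69] 0.538 flip [-0.32  0.68  2.46  3.    1.04 -1.57] 0.0
0 45 [-0.29  0.46  2.16  1.04  0.06 -2.69] 0.285 flip [-0.31  0.52  2.34  2.96  0.51 -1.5 ] 0.0
0 50 [-0.29  0.45  2.16  1.03  0.06 -2.69] 0.2 flip [-0.3   0.49  2.29  2.91  0.34 -1.45] 0.0
0 55 [-0.29  0.45  2.17  1.03  0.06 -2.69] 0.115 flip [-0.3   0.47  2.24  2.78  0.19 -1.31] 0.0
0 60 [-0.29  0.45  2.17  1.03  0.06 -2.69] 0.03 flip [-0.29  0.45  2.19  1.95  0.06 -0.48] 0.001
0.3 50 [-0.28  0.35  2.13  1.04  0.06 -2.69] 0.073 flip [-0.29  0.36  2.18  2.49  0.12 -1.01] 0.0
0.6 64 [-0.28  0.32  1.89  0.09  0.48 -1.73] 0.0 flip [-0.28  0.32  1.89  0.09  0.48  1.41] 0.0
1.05 88 [-0.25  0.5   1.34  0.    1.27 -1.64] 0.0 flip [-0.25  0.5   1.34  0.    1.27  1.5 ] 0.0
```

```bash
cat >> kin.py <<'E'
lk=np.load("lk.npy")
def corner(q,p,s=.014,gap=0):
    a=np.deg2rad(30)+q;pd=np.array([np.cos(a),0,-np.sin(a)]);pn=np.array([np.sin(a),0,np.cos(a)])
    e=np.array([.14,0,.115])+Rt.from_euler('y',q).apply([-.2105,0,.015]);p=np.deg2rad(p)
    return e+s*pd-gap*pn-.010*np.array([np.sin(p),0,np.cos(p)])
E
python3 - <<'E'
from kin import *
pi=np.pi;fx=Rt.from_euler('x',pi)
seed=(-.31,.6,2.4,3,.6,-1.55)
def go(tip,p,lab):
    global seed
    T,R=target(tip,p);o=ik(T,R*fx,lk,seed);print(lab,p,T.round(3),o.x.round(2),np.abs(o.fun).max().round(3));seed=o.x
f=lambda p:np.array([np.cos(np.deg2rad(p)),0,-np.sin(np.deg2rad(p))])
for b in(.12,.08,.04,0):go(corner(0,28,gap=.008)-b*f(28),28,f"pre{b}")
for q,p in((0,28),(.2,28),(.4,25),(.6,20),(.8,13),(1.0,8),(1.1,5)):go(corner(q,p),p,q)
s=r.read_state();print(Rt.from_quat(s["ee_rot"]).as_matrix().round(2).tolist())
print(delta(W([-.19,0,.30]),target([0,0,0],90)[1]))
E
```

```text
pre0.12 28 [ 0.452 -0.063  0.169] [-0.39  0.55  2.71  2.95  1.21 -1.6 ] 0.0
pre0.08 28 [ 0.487 -0.069  0.15 ] [-0.36  0.61  2.63  2.97  1.18 -1.59] 0.0
pre0.04 28 [ 0.522 -0.075  0.131] [-0.34  0.65  2.55  2.99  1.15 -1.58] 0.0
pre0 28 [ 0.556 -0.082  0.112] [-0.32  0.7   2.47  3.    1.11 -1.57] 0.0
0 28 [ 0.56  -0.083  0.119] [-0.32  0.67  2.46  3.    1.07 -1.57] 0.0
0.2 28 [ 0.566 -0.084  0.159] [-0.32  0.56  2.42  2.99  0.92 -1.54] 0.0
0.4 25 [ 0.579 -0.086  0.195] [-0.31  0.49  2.39  2.99  0.87 -1.53] 0.0
0.6 20 [ 0.6   -0.09   0.228] [-0.31  0.46  2.35  2.99  0.9  -1.52] 0.0
0.8 13 [ 0.627 -0.095  0.256] [-0.3   0.48  2.31  3.    1.   -1.52] 0.0
1.0 8 [ 0.659 -0.101  0.278] [-0.29  0.5   2.24  3.01  1.04 -1.52] 0.0
1.1 5 [ 0.677 -0.104  0.286] [-0.29  0.53  2.21  3.02  1.08 -1.52] 0.0
[[0.8, 0.19, 0.57], [-0.16, 0.98, -0.1], [-0.57, -0.0, 0.82]]
(array([ 0.01 , -0.022, -0.078]), array([-0.003,  0.958,  0.008]))
```

```bash
python3 -m crank '[-0.02,0,0,0,0.12,0,1,-0.04,0,0,0,0.24,0,1,-0.05,0,0,0,0.36,0,1,-0.05,0,0,0,0.48,0,1,-0.05,0,0,0,0.6,0,1,-0.05,0,0,0,0.6,0,1,-0.05,0,0,0,0.6,0,1,-0.05,0,0,0,0.6,0,1,-0.05,0,0,0,0.6,0,1,-0.05,0,0,0,0.6,0,1]'
python3 -m crank '[0,0,0,0.12,0,0,1,0,0,0,0.24,0,0,1,0,0,0,0.36,0,0,1,0,0,0,0.48,0,0,1,0,0,0,0.6,0,0,1,0,0,0,0.72,0,0,1,0,0,0,0.84,0,0,1,0,0,0,0.96,0,0,1,0,0,0,1.08,0,0,1,0,0,0,1.2,0,0,1]'
python3 -m crank '[0,0,0,0.12,0,0,1,0,0,0,0.24,0,0,1,0,0,0,0.36,0,0,1,0,0,0,0.48,0,0,1,0,0,0,0.6,0,0,1,0,0,0,0.72,0,0,1,0,0,0,0.84,0,0,1,0,0,0,0.96,0,0,1,0,0,0,1.08,0,0,1,0,0,0,1.2,0,0,1]'
python3 - <<'E'
from kin import *
s=r.read_state();print(np.round(s["joints"],2));print(Rt.from_quat(s["ee_rot"]).as_matrix().round(2).tolist())
T,R=target([-.2,0,.3],60);print(delta(T,R))
E
```

```text
t: 3.53
eef_pos: [0.4464, -0.0394, 0.3946]
ee_rot: [0.053, 0.57, -0.079, 0.816]
contact_force: [0.9, 0.2, 0.8]
width: 0.0
t: 4.37
eef_pos: [0.4453, -0.0392, 0.3947]
ee_rot: [0.507, 0.424, -0.388, 0.642]
contact_force: [-0.3, -0.0, -0.1]
width: 0.006
t: 5.2
eef_pos: [0.4454, -0.0392, 0.3947]
ee_rot: [0.781, 0.131, -0.559, 0.244]
contact_force: [-0.7, -0.2, 0.2]
width: 0.001
[-0.25 -0.06  1.88  0.02  0.97  0.77]
[[0.34, 0.48, -0.81], [-0.07, -0.85, -0.53], [-0.94, 0.23, -0.25]]
(array([ 0.076, -0.011,  0.045]), array([0.727, 0.165, 0.057]))
```

```bash
python3 -m crank '[0,0,0,0.12,0,0,1,0,0,0,0.24,0,0,1,0,0,0,0.36,0,0,1,0,0,0,0.48,0,0,1,0,0,0,0.6,0,0,1,0,0,0,0.735,0,0,1,0,0,0,0.735,0,0,1,0.02,0,0.01,0.735,0,0,1,0.04,0,0.02,0.735,0,0,1,0.04,0,0.02,0.735,0,0,1]'
python3 - <<'E'
from kin import *
s=r.read_state();print(np.round(s["joints"],2))
for p in(50,35,28):
  T,R=target([-.18,0,.24],p);print(p,delta(T,R),ik(T,R*Rt.from_euler('x',np.pi),lk,(-.31,.6,2.4,3,.6,-1.55)).x.round(2))
T,R=target(corner(0,28,gap=.008)-.08*np.array([.883,0,-.469]),28);print(delta(T,R))
E
```

```text
t: 6.03
eef_pos: [0.4417, -0.0525, 0.3492]
ee_rot: [0.815, -0.076, -0.572, -0.05]
contact_force: [0.4, -0.2, 0.2]
width: 0.004
[-0.29 -0.03  1.97  0.04  0.85  1.44]
50 (array([0.097, 0.008, 0.027]), array([ 0.003,  0.35 , -0.004])) [-0.34  0.06  2.35  1.19  0.11  0.25]
35 (array([0.099, 0.008, 0.029]), array([ 0.003,  0.612, -0.004])) [-0.38  0.12  2.53  2.79  0.49 -1.37]
28 (array([0.1  , 0.008, 0.031]), array([ 0.004,  0.734, -0.004])) [-0.39  0.2   2.62  2.87  0.77 -1.47]
(array([0.204, 0.007, 0.023]), array([ 0.004,  0.734, -0.004]))
```

```bash
python3 -m crank '[0.03,0.002,0.01,0,0.1,0,1,0.06,0.004,0.02,0,0.2,0,1,0.1,0.008,0.031,0,0.3,0,1,0.1,0.008,0.031,0,0.4,0,1,0.1,0.008,0.031,0,0.5,0,1,0.1,0.008,0.031,0,0.6,0,1,0.1,0.008,0.031,0,0.7,0,1,0.1,0.008,0.031,0,0.734,0,1,0.1,0.008,0.031,0,0.734,0,1,0.1,0.008,0.031,0,0.734,0,1]'
python3 - <<'E'
from kin import *
s=r.read_state();print(np.round(s["joints"],2))
T,R=target([-.18,0,.24],28);print(delta(T,R))
E
```

```text
t: 6.87
eef_pos: [0.4527, -0.0384, 0.2548]
ee_rot: [0.916, -0.014, -0.397, -0.062]
contact_force: [-0.3, 0.1, 0.5]
width: 0.007
[-0.4   0.05  2.37  1.53  0.29 -0.13]
(array([0.001, 0.024, 0.009]), array([-0.016,  0.338,  0.148]))
```

```bash
python3 -m crank '[0.001,0.024,0.009,-0.016,0.338,0.148,1,0.001,0.024,0.009,-0.016,0.338,0.148,1,0.001,0.024,0.009,-0.016,0.338,0.148,1,0.001,0.024,0.009,-0.016,0.338,0.148,1,0.001,0.024,0.009,-0.016,0.338,0.148,1,0.001,0.024,0.009,-0.016,0.338,0.148,1,0.001,0.024,0.009,-0.016,0.338,0.148,1,0.001,0.024,0.009,-0.016,0.338,0.148,1,0.001,0.024,0.009,-0.016,0.338,0.148,1,0.001,0.024,0.009,-0.016,0.338,0.148,1]'
python3 - <<'E'
from kin import *
s=r.read_state();print(np.round(s["joints"],2))
T,R=target([-.18,0,.24],28);print(delta(T,R))
T,R=target(corner(0,28,gap=.008)-.08*np.array([.883,0,-.469]),28);print(delta(T,R))
T,R=target(corner(0,28,gap=.008),28);print(delta(T,R))
E
```

```text
t: 7.7
eef_pos: [0.4451, -0.0602, 0.2447]
ee_rot: [0.966, -0.087, -0.243, -0.023]
contact_force: [0.4, 0.2, 0.2]
width: 0.006
[-0.39  0.2   2.61  2.87  0.76 -1.47]
(array([ 0.   ,  0.001, -0.001]), array([-0.002,  0.005,  0.001]))
(array([0.083, 0.001, 0.063]), array([-0.002,  0.005,  0.001]))
(array([0.163, 0.001, 0.063]), array([-0.002,  0.005,  0.001]))
```

```bash
python3 -m crank '[0.02,0.001,0.03,0,0.005,0,1,0.05,0.001,0.05,0,0.005,0,1,0.083,0.001,0.063,0,0.005,0,1,0.083,0.001,0.063,0,0.005,0,1,0.1,0.001,0.063,0,0.005,0,1,0.12,0.001,0.063,0,0.005,0,1,0.135,0.001,0.063,0,0.005,0,1,0.135,0.001,0.063,0,0.005,0,1,0.135,0.001,0.063,0,0.005,0,1,0.135,0.001,0.063,0,0.005,0,1]'
python3 - <<'E'
from kin import *
a,_=r.read_camera("scene");b,_=r.read_camera("wrist")
a=cv2.resize(a[190:300,300:440],None,fx=4,fy=4,interpolation=2);b=b[0:200,200:440]
b=cv2.resize(b,(int(240*440/200),440))[:, :];cv2.imwrite("pics/c3.png",cv2.resize(np.hstack([a,b]),None,fx=.72,fy=.72))
T,R=target(corner(0,28,gap=.008),28);print(delta(T,R))
s=r.read_state();tip=np.array(s["eef_pos"])+.011*Rt.from_quat(s["ee_rot"]).as_matrix()[:,0];print(loc(tip))
def proj(n,p):
    K,Rm,t=cam(n);q=K@(Rm@np.array(p)+t);return q[:2]/q[2]
print("tip px",proj("scene",tip),"tab edge exp",proj("scene",W([-.0705,0,.13])),proj("scene",W([-.0705,-.025,.13])))
E
```

```text
t: 8.53
eef_pos: [0.5316, -0.0777, 0.1264]
ee_rot: [0.966, -0.089, -0.24, -0.024]
contact_force: [-0.7, 0.3, -0.3]
width: 0.003
(array([ 0.029, -0.001,  0.   ]), array([-0.004, -0.002, -0.001]))
[-0.09234353 -0.00059562  0.12100437]
tip px [336.45128248 234.96994141] tab edge exp [346.23127835 229.5258764 ] [350.34588303 236.92251406]
```

View pics/c3.png

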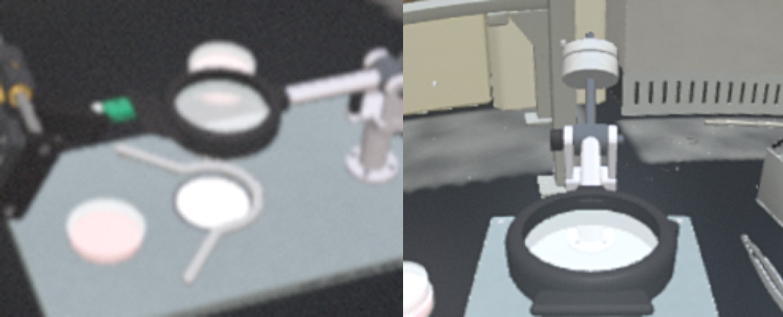

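The wrist view shows the tab centred on the tool (592,300 in the composite), and the scene view shows the tip in front of and below it. I'll slide it under next and print the lift waypoints.

```bash
python3 -m crank '[0.005,-0.001,0,0,0,0,1,0.01,-0.001,0,0,0,0,1,0.015,-0.001,0,0,0,0,1,0.02,-0.001,0,0,0,0,1,0.025,-0.001,0,0,0,0,1,0.029,-0.001,0,0,0,0,1,0.029,-0.001,0,0,0,0,1,0.029,-0.001,0,0,0,0,1,0.029,-0.001,0,0,0,0,1,0.029,-0.001,0,0,0,0,1]'
python3 - <<'E'
from kin import *
for q,p in((0,28),(.1,28),(.2,28),(.3,26.5),(.4,25)):
    print(q,delta(*target(corner(q,p),p)))
E
```

```text
t: 9.47
eef_pos: [0.5572, -0.0817, 0.1115]
ee_rot: [0.966, -0.089, -0.241, -0.023]
contact_force: [0.8, -0.1, 0.1]
width: 0.001
0 (array([-0.001,  0.   , -0.008]), array([-0.003, -0.001, -0.002]))
0.1 (array([-0.008,  0.   , -0.027]), array([-0.003, -0.001, -0.002]))
0.2 (array([-0.014,  0.   , -0.046]), array([-0.003, -0.001, -0.002]))
0.3 (array([-0.018,  0.   , -0.065]), array([-0.003,  0.026, -0.002]))
0.4 (array([-0.02 ,  0.   , -0.084]), array([-0.003,  0.052, -0.002]))
```

Tip is under the tab with no contact. Lifting to q≈0.3 first.

```bash
python3 -m crank '[0,0,-0.004,0,0,0,1,-0.001,0,-0.008,0,0,0,1,-0.003,0,-0.014,0,0,0,1,-0.006,0,-0.021,0,0,0,1,-0.008,0,-0.028,0,0,0,1,-0.01,0,-0.035,0,0,0,1,-0.013,0,-0.042,0,0,0,1,-0.014,0,-0.048,0,0.005,0,1,-0.016,0,-0.057,0,0.015,0,1,-0.018,0,-0.065,0,0.026,0,1]'
python3 - <<'E'
from kin import *
for q,p in((.3,26.5),(.4,25),(.5,22.5),(.6,20),(.7,16.5),(.8,13),(.9,10.5),(1.,8)):
    print(q,delta(*target(corner(q,p),p)))
P=cloud("top",r.read_camera("top")[1]);l=loc(P.reshape(-1,3)).reshape(P.shape)
m=(np.abs(l[...,1])<.02)&(l[...,0]>.06)&(l[...,0]<.12)&(l[...,2]>.1)
q=l[m];
if len(q):print("arm slope",np.arctan(-np.polyfit(q[:,0],q[:,2],1)[0]),len(q))
E
```

```text
t: 10.3
eef_pos: [0.572, -0.0846, 0.1784]
ee_rot: [0.969, -0.09, -0.227, -0.022]
contact_force: [-0.8, 0.3, -0.3]
width: 0.001
0.3 (array([0.   , 0.   , 0.001]), array([-0.003, -0.002, -0.002]))
0.4 (array([-0.001,  0.   , -0.018]), array([-0.003,  0.024, -0.002]))
0.5 (array([ 0.   , -0.   , -0.038]), array([-0.003,  0.068, -0.002]))
0.6 (array([ 0.003, -0.   , -0.057]), array([-0.003,  0.111, -0.002]))
0.7 (array([ 0.008, -0.   , -0.076]), array([-0.003,  0.173, -0.002]))
0.8 (array([ 0.016, -0.   , -0.094]), array([-0.003,  0.234, -0.002]))
0.9 (array([ 0.024, -0.   , -0.112]), array([-0.003,  0.277, -0.002]))
1.0 (array([ 0.035, -0.   , -0.128]), array([-0.003,  0.321, -0.002]))
arm slope 0.3124385844285309 134
```

The arm measures 0.31 rad as planned. Continuing.

```bash
python3 -m crank '[0,0,-0.008,0,0.01,0,1,-0.001,0,-0.016,0,0.022,0,1,0,0,-0.025,0,0.04,0,1,0,0,-0.034,0,0.058,0,1,0.001,0,-0.043,0,0.08,0,1,0.002,0,-0.052,0,0.1,0,1,0.004,0,-0.061,0,0.125,0,1,0.006,0,-0.07,0,0.155,0,1,0.01,0,-0.08,0,0.185,0,1,0.013,0,-0.088,0,0.215,0,1]'
python3 - <<'E'
from kin import *
for q,p in((.77,13.5),(.85,11.7),(.9,10.5),(.95,9),(1.,8),(1.05,7),(1.1,6)):
    print(q,delta(*target(corner(q,p),p)))
P=cloud("top",r.read_camera("top")[1]);l=loc(P.reshape(-1,3)).reshape(P.shape)
m=(np.abs(l[...,1])<.02)&(l[...,0]>.07)&(l[...,0]<.125)&(l[...,2]>.1)
q=l[m];
if len(q):print("arm slope",np.arctan(-np.polyfit(q[:,0],q[:,2],1)[0]),len(q))
E
```

```text
t: 11.18
eef_pos: [0.6226, -0.0943, 0.2514]
ee_rot: [0.988, -0.091, -0.121, -0.012]
contact_force: [-0.8, 0.1, -0.2]
width: 0.001
0.77 (array([-0., -0., -0.]), array([-0.003,  0.007, -0.003]))
0.85 (array([ 0.009, -0.   , -0.013]), array([-0.003,  0.039, -0.003]))
0.9 (array([ 0.015, -0.   , -0.02 ]), array([-0.003,  0.06 , -0.003]))
0.95 (array([ 0.022, -0.   , -0.028]), array([-0.003,  0.086, -0.003]))
1.0 (array([ 0.029, -0.   , -0.035]), array([-0.003,  0.103, -0.003]))
1.05 (array([ 0.037, -0.001, -0.041]), array([-0.003,  0.121, -0.003]))
1.1 (array([ 0.045, -0.001, -0.047]), array([-0.003,  0.138, -0.003]))
arm slope 0.8834658457311979 140
```

```bash
python3 -m crank '[0.005,0,-0.007,0,0.02,0,1,0.009,0,-0.013,0,0.039,0,1,0.015,0,-0.02,0,0.06,0,1,0.022,0,-0.028,0,0.086,0,1,0.029,0,-0.035,0,0.103,0,1,0.034,0,-0.039,0,0.115,0,1,0.039,0,-0.043,0,0.126,0,1,0.042,0,-0.045,0,0.132,0,1,0.042,0,-0.045,0,0.132,0,1,0.042,0,-0.045,0,0.132,0,1]'
python3 - <<'E'
from kin import *
im,D=r.read_camera("scene");cv2.imwrite("pics/s4.png",cv2.resize(im[60:320,250:530],None,fx=2.2,fy=2.2))
s=r.read_state();print(np.round(s["joints"],2),s["contact_force"])
E
```

```text
t: 12.07
eef_pos: [0.6734, -0.1038, 0.2863]
ee_rot: [0.994, -0.092, -0.054, -0.006]
contact_force: [-4.4, 1.3, 10.0]
width: 0.008
[-0.29  0.51  2.21  3.02  1.05 -1.52] [-5.9681655   0.72951021  9.14086025]
```

View pics/s4.png

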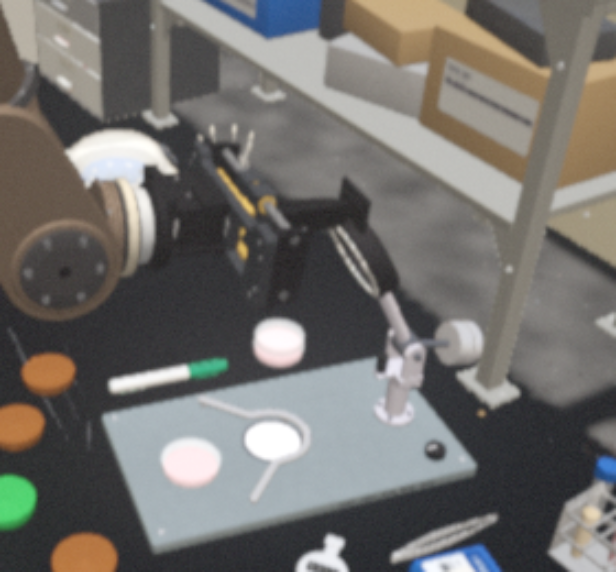

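The picture shows the arm raised to about 1.1 rad with the fingertip still on the tab. The roughly 10 N upward force suggests the finger's lower side is resting on the ring rim. I'll ease up along the plate and see whether the arm tips on by itself.

```bash
python3 -m crank '[0,0,-0.004,0,0,0,1,0,0,-0.008,0,0,0,1,0,0,-0.012,0,0,0,1,0,0,-0.012,0,0,0,1,0,0,-0.012,0,0,0,1,0,0,-0.012,0,0,0,1,0,0,-0.012,0,0,0,1,0,0,-0.012,0,0,0,1,0,0,-0.012,0,0,0,1,0,0,-0.012,0,0,0,1]'
python3 - <<'E'
from kin import *
for n in("top","scene"):
    P=cloud(n,r.read_camera(n)[1]);l=loc(P.reshape(-1,3)).reshape(P.shape)
    m=(np.abs(l[...,1])<.06)&(l[...,0]>.045)&(l[...,0]<.26)&(l[...,2]>.1)
    q=l[m];
    a=np.arctan2(q[:,2]-.115,.14-q[:,0]);rr=np.hypot(q[:,2]-.115,.14-q[:,0])
    for lo_,hi_ in((.03,.09),(.1,.18),(.18,.25)):
        k=(rr>lo_)&(rr<hi_)&(a>.3)&(a<2.2);print(n,lo_,k.sum(),np.percentile(a[k],[5,50,95]).round(2) if k.sum() else'')
E
```

```text
t: 12.95
eef_pos: [0.6739, -0.1039, 0.2955]
ee_rot: [0.994, -0.092, -0.057, -0.006]
contact_force: [-0.1, -0.0, -0.6]
width: 0.003
top 0.03 0 
top 0.1 366 [1.23 1.31 1.39]
top 0.18 452 [1.14 1.37 1.42]
scene 0.03 121 [1.2  1.31 1.41]
scene 0.1 837 [1.25 1.33 1.41]
scene 0.18 421 [1.11 1.38 1.44]
```

The magnifier now reads about 1.31 rad with zero contact force, so it has tipped past balance. I'll back off and re-measure the dish.

```bash
python3 -m crank '[-0.02,0,0,0,0,0,1,-0.05,0,0,0,0,0,1,-0.08,0,0,0,0,0,1,-0.12,0,0,0,0,0,1,-0.16,0,0,0,0,0,1,-0.2,0,0,0,0,0,1,-0.2,0,0,0,0,0,1,-0.2,0,0,0,0,0,1,-0.2,0,0,0,0,0,0.37,-0.2,0,0,0,0,0,0.37]'
python3 - <<'E'
from kin import *
for n in("top","scene"):
    im,D=r.read_camera(n);P=cloud(n,D);l=loc(P.reshape(-1,3)).reshape(P.shape)
    m=(np.abs(l[...,1])<.07)&(l[...,0]>-.15)&(l[...,0]<-.045)&(l[...,2]>.028)&(l[...,2]<.042)
    v,u=np.nonzero(m);c=blob(m,(int(np.median(u)),int(np.median(v))));(cu,cv),rad=cv2.minEnclosingCircle(c)
    q=l[m];pc=loc(ray(n,c[:,0],.034));print(n,len(q),np.median(q,0).round(4),"contour",pc.min(0).round(4),pc.max(0).round(4),((pc.min(0)+pc.max(0))/2).round(4))
    m=(np.abs(l[...,1])<.06)&(l[...,0]>.045)&(l[...,0]<.26)&(l[...,2]>.1);q=l[m];a=np.arctan2(q[:,2]-.115,.14-q[:,0]);rr=np.hypot(q[:,2]-.115,.14-q[:,0]);k=(rr>.1)&(rr<.18)&(a>.3)&(a<2.2);print("arm",np.percentile(a[k],[5,50,95]).round(2))
s=r.read_state();print(np.round(s["joints"],2))
for p in(60,90):
    T,R=target([-.19,-.01,.18],p);o=ik(T,R*Rt.from_euler('x',np.pi),lk,(-.3,.3,2.0,0,.8,1.4));print(p,delta(T,R),o.x.round(2),np.abs(o.fun).max().round(3))
T,R=target([-.15,-.012,.026],90);o=ik(T,R*Rt.from_euler('x',np.pi),lk,(-.3,.3,2.0,0,.8,1.4));print(T,o.x.round(2),np.abs(o.fun).max())
cv2.imwrite("pics/t5.png",cv2.resize(r.read_camera("top")[0][90:250,320:440],None,fx=4,fy=4,interpolation=2)[:600])
E
```

```text
t: 13.88
eef_pos: [0.4795, -0.0678, 0.3188]
ee_rot: [0.994, -0.092, -0.057, -0.006]
contact_force: [-0.5, -0.4, 0.1]
width: 0.091
top 486 [-0.0939 -0.0134  0.0342] contour [-0.1239 -0.0438  0.034 ] [-0.0647  0.0158  0.034 ] [-0.0943 -0.014   0.034 ]
arm [1.57 1.65 1.7 ]
scene 483 [-0.0965 -0.0164  0.0348] contour [-0.1269 -0.0494  0.034 ] [-0.0656  0.017   0.034 ] [-0.0963 -0.0162  0.034 ]
arm [1.56 1.64 1.7 ]
[-0.39  0.29  2.63  2.93  1.24 -1.52]
60 (array([-0.025,  0.01 ,  0.133]), array([-0.003, -0.933, -0.001])) [-0.36  0.17  2.35  0.71  0.14  0.71] 0.0
90 (array([-0.02 ,  0.01 ,  0.131]), array([-0.004, -1.456, -0.   ])) [-0.31  0.29  2.02  0.    0.84  1.45] 0.0
[ 0.48229805 -0.08042499  0.037     ] [-0.3   0.6   2.06 -0.    0.48  1.45] 2.079239558305801e-14
```

View pics/t5.png

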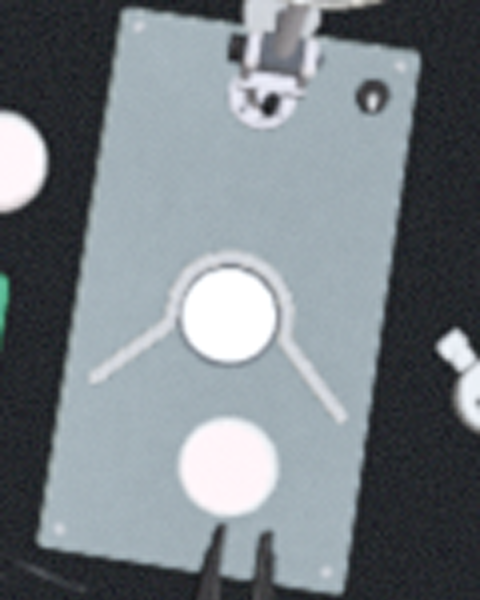

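The top view shows the window unobstructed at crop (229,314), the dish at (228,466) and the magnifier at its upper stop (1.65 rad). The jaws are behind the dish at (235,560). Now I turn the tool down.

```bash
python3 -m crank '[-0.02,0.01,0.02,0,-0.12,0,0.37,-0.02,0.01,0.04,0,-0.24,0,0.37,-0.02,0.01,0.06,0,-0.36,0,0.37,-0.02,0.01,0.08,0,-0.48,0,0.37,-0.02,0.01,0.1,0,-0.6,0,0.37,-0.02,0.01,0.1,0,-0.72,0,0.37,-0.02,0.01,0.1,0,-0.84,0,0.37,-0.02,0.01,0.1,0,-0.96,0,0.37,-0.02,0.01,0.1,0,-1.08,0,0.37,-0.02,0.01,0.1,0,-1.2,0,0.37]'
python3 - <<'E'
from kin import *
s=r.read_state();print(np.round(s["joints"],2))
T,R=target([-.17,-.014,.18],90);print(delta(T,R))
im,D=r.read_camera("top");w=blob((im.min(-1)>225),(377,168));(cu,cv),rad=cv2.minEnclosingCircle(w);M=cv2.moments(w);c=(M['m10']/M['m00'],M['m01']/M['m00']);print(c,rad,loc(ray("top",c,.02)[0]).round(4),np.ptp(loc(ray("top",w[:,0],.02)),0).round(4))
E
```

```text
t: 14.87
eef_pos: [0.4491, -0.0528, 0.2189]
ee_rot: [0.904, -0.043, -0.42, -0.062]
contact_force: [-0.3, -0.0, 0.1]
width: 0.314
[-0.4   0.13  2.4   1.78  0.23 -0.38]
(array([0.03 , 0.026, 0.004]), array([ 0.024, -0.693,  0.09 ]))
(376.7316076294278, 168.45231607629427) 11.327123641967773 [ 0.0011 -0.0004  0.02  ] [0.0545 0.0559 0.    ]
```

```bash
python3 -m crank '[0.03,0.026,0.004,0.024,-0.693,0.09,0.37,0.03,0.026,0.004,0.024,-0.693,0.09,0.37,0.03,0.026,0.004,0.024,-0.693,0.09,0.37,0.03,0.026,0.004,0.024,-0.693,0.09,0.37,0.03,0.026,0.004,0.024,-0.693,0.09,0.37,0.03,0.026,0.004,0.024,-0.693,0.09,0.37,0.03,0.026,0.004,0.024,-0.693,0.09,0.37,0.03,0.026,0.004,0.024,-0.693,0.09,0.37,0.03,0.026,0.004,0.024,-0.693,0.09,0.37,0.03,0.026,0.004,0.024,-0.693,0.09,0.37]'
python3 - <<'E'
from kin import *
s=r.read_state();print(np.round(s["joints"],2))
T,R=target([-.15,-.015,.060],90);print(delta(T,R))
T,R=target([-.15,-.015,.026],90);print(delta(T,R))
E
```

```text
t: 15.75
eef_pos: [0.4614, -0.0792, 0.1918]
ee_rot: [0.733, -0.056, -0.675, -0.068]
contact_force: [0.3, -0.0, -0.8]
width: 0.314
[-0.33  0.29  2.02  0.05  0.76  1.38]
(array([ 0.122,  0.003, -0.011]), array([ 0.006, -0.08 ,  0.024]))
(array([ 0.156,  0.004, -0.008]), array([ 0.006, -0.08 ,  0.024]))
```

```bash
python3 -m crank '[0.02,0.003,-0.011,0.006,-0.08,0.024,0.37,0.04,0.003,-0.011,0.006,-0.08,0.024,0.37,0.07,0.003,-0.011,0.006,-0.08,0.024,0.37,0.1,0.003,-0.011,0.006,-0.08,0.024,0.37,0.122,0.003,-0.011,0.006,-0.08,0.024,0.37,0.135,0.003,-0.01,0.006,-0.08,0.024,0.37,0.145,0.004,-0.009,0.006,-0.08,0.024,0.37,0.152,0.004,-0.008,0.006,-0.08,0.024,0.37,0.156,0.004,-0.008,0.006,-0.08,0.024,0.37,0.156,0.004,-0.008,0.006,-0.08,0.024,0.37]'
python3 - <<'E'
from kin import *
s=r.read_state();print(np.round(s["joints"],2),s["contact_force"])
tip=np.array(s["eef_pos"])+.011*Rt.from_quat(s["ee_rot"]).as_matrix()[:,0];print(loc(tip).round(4))
for x,y in((-.131,-.015),(-.1,-.011),(-.07,-.005),(-.05,-.001),(-.04,0),(-.036,0)):
    print(x,y,delta(*target([x,y,.026],90)))
im,_=r.read_camera("scene");cv2.imwrite("pics/s6.png",cv2.resize(im[180:320,280:480],None,fx=4,fy=4,interpolation=2))
E
```

```text
t: 16.58
eef_pos: [0.4826, -0.0825, 0.0364]
ee_rot: [0.706, -0.063, -0.703, -0.064]
contact_force: [-0.4, 0.7, 0.3]
width: 0.317
[-0.31  0.6   2.06  0.    0.48  1.44] [-0.38049902  0.6550712   0.30950166]
[-0.1493 -0.014   0.0254]
-0.131 -0.015 (array([-0.001,  0.001, -0.018]), array([ 0.002, -0.004,  0.002]))
-0.1 -0.011 (array([-0.   , -0.003, -0.049]), array([ 0.002, -0.004,  0.002]))
-0.07 -0.005 (array([-0.   , -0.009, -0.079]), array([ 0.002, -0.004,  0.002]))
-0.05 -0.001 (array([-0.   , -0.013, -0.099]), array([ 0.002, -0.004,  0.002]))
-0.04 0 (array([-0.   , -0.014, -0.109]), array([ 0.002, -0.004,  0.002]))
-0.036 0 (array([-0.   , -0.014, -0.113]), array([ 0.002, -0.004,  0.002]))
```

View pics/s6.png

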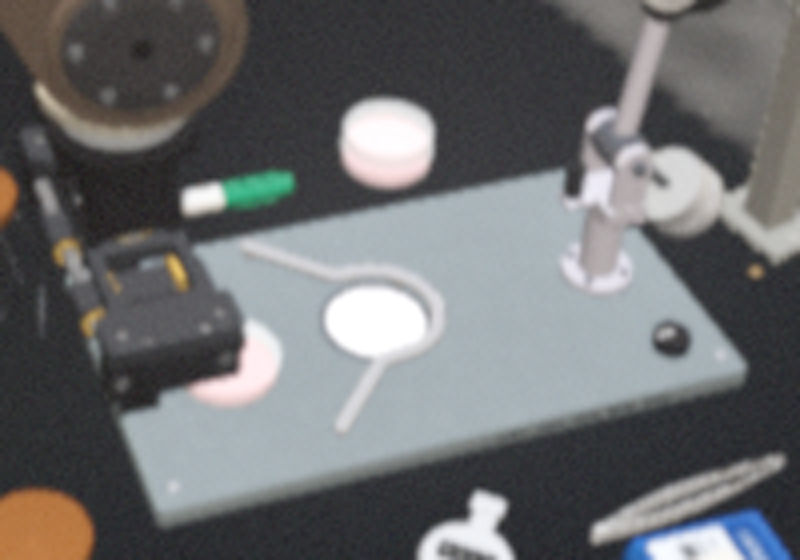

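The view shows the jaws low behind the dish (about (150,340) to (230,370)), clear of everything. Now I push the dish, shifting gradually to the centreline.

```bash
python3 -m crank '[0,0.001,-0.01,0,0,0,0.37,0,0.001,-0.015,0,0,0,0.37,0,0.001,-0.019,0,0,0,0.37,0,0,-0.025,0,0,0,0.37,0,-0.001,-0.031,0,0,0,0.37,0,-0.002,-0.037,0,0,0,0.37,0,-0.003,-0.043,0,0,0,0.37,0,-0.003,-0.049,0,0,0,0.37,0,-0.004,-0.055,0,0,0,0.37,0,-0.005,-0.059,0,0,0,0.37]'
python3 - <<'E'
from kin import *
s=r.read_state();print(s["contact_force"])
for n in("scene","top"):
    im,D=r.read_camera(n);P=cloud(n,D);l=loc(P.reshape(-1,3)).reshape(P.shape)
    m=(np.abs(l[...,1])<.045)&(l[...,0]>-.15)&(l[...,0]<.045)&(l[...,2]>.0325)&(l[...,2]<.037)
    q=l[m];print(n,len(q),np.percentile(q,[2,50,98],axis=0).round(4).tolist() if len(q) else '')
tip=np.array(s["eef_pos"])+.011*Rt.from_quat(s["ee_rot"]).as_matrix()[:,0];print(loc(tip).round(4))
for x,y in((-.07,-.004),(-.05,-.001),(-.04,0),(-.036,0)):
    print(x,y,delta(*target([x,y,.026],90)))
E
```

```text
t: 17.47
eef_pos: [0.5423, -0.0885, 0.037]
ee_rot: [0.706, -0.063, -0.702, -0.064]
contact_force: [0.3, 0.1, 0.5]
width: 0.314
[0.34418303 0.10290222 0.45707402]
scene 118 [[-0.1017, -0.0392, 0.0326], [-0.0515, -0.0292, 0.0344], [0.0341, 0.0287, 0.0368]]
top 20 [[0.0007, -0.0385, 0.0327], [0.0207, -0.0148, 0.033], [0.036, 0.0323, 0.0348]]
[-0.0895 -0.0091  0.026 ]
-0.07 -0.004 (array([ 0.   , -0.005, -0.02 ]), array([ 0.002, -0.005,  0.001]))
-0.05 -0.001 (array([ 0.   , -0.008, -0.04 ]), array([ 0.002, -0.005,  0.001]))
-0.04 0 (array([ 0.   , -0.009, -0.05 ]), array([ 0.002, -0.005,  0.001]))
-0.036 0 (array([ 0.   , -0.009, -0.054]), array([ 0.002, -0.005,  0.001]))
```

```bash
python3 -m crank '[0,-0.001,-0.006,0,0,0,0.37,0,-0.003,-0.012,0,0,0,0.37,0,-0.005,-0.018,0,0,0,0.37,0,-0.006,-0.024,0,0,0,0.37,0,-0.007,-0.03,0,0,0,0.37,0,-0.008,-0.036,0,0,0,0.37,0,-0.009,-0.042,0,0,0,0.37,0,-0.009,-0.046,0,0,0,0.37,0,-0.009,-0.05,0,0,0,0.37,0,-0.009,-0.05,0,0,0,0.37]'
python3 - <<'E'
from kin import *
s=r.read_state();print(s["contact_force"])
tip=np.array(s["eef_pos"])+.011*Rt.from_quat(s["ee_rot"]).as_matrix()[:,0];print(loc(tip).round(4))
im,_=r.read_camera("scene");cv2.imwrite("pics/s7.png",cv2.resize(im[200:310,320:460],None,fx=5,fy=5,interpolation=2))
E
```

```text
t: 18.4
eef_pos: [0.593, -0.0887, 0.0372]
ee_rot: [0.706, -0.063, -0.702, -0.064]
contact_force: [-0.0, 1.1, -0.7]
width: 0.313
[-0.03114757  1.10578922 -0.71050728]
[-0.0396 -0.0001  0.0262]
```

View pics/s7.png

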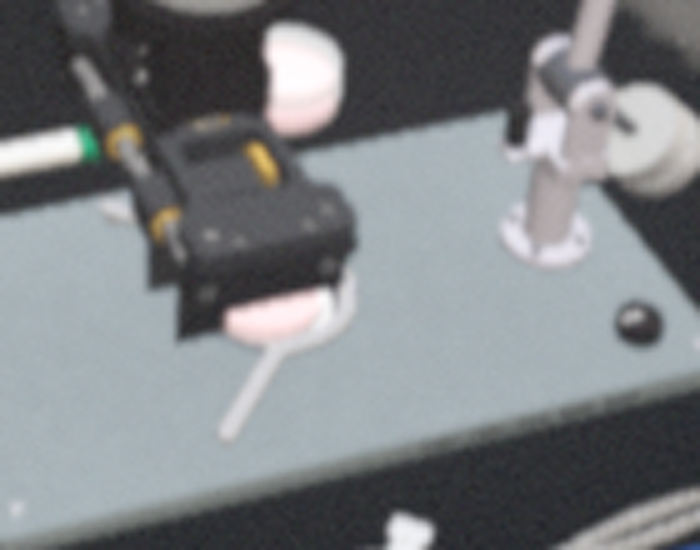

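The view shows the dish just inside the guide (270,315), almost home. I'll push on in 1 mm steps, watching the force.

```bash
python3 -m crank '[0,0,-0.001,0,0,0,0.37,0,0,-0.0015,0,0,0,0.37,0,0,-0.002,0,0,0,0.37,0,0,-0.0025,0,0,0,0.37,0,0,-0.003,0,0,0,0.37,0,0,-0.0035,0,0,0,0.37,0,0,-0.004,0,0,0,0.37,0,0,-0.0045,0,0,0,0.37,0,0,-0.005,0,0,0,0.37,0,0,-0.005,0,0,0,0.37]'
python3 - <<'E'
from kin import *
s=r.read_state();print(s["contact_force"])
tip=np.array(s["eef_pos"])+.011*Rt.from_quat(s["ee_rot"]).as_matrix()[:,0];print(loc(tip).round(4))
E
```

```text
t: 19.28
eef_pos: [0.5973, -0.0894, 0.0373]
ee_rot: [0.706, -0.063, -0.703, -0.064]
contact_force: [0.3, -0.1, -0.7]
width: 0.314
[ 0.32773976 -0.14244681 -0.71338911]
[-0.0352 -0.      0.0263]
```

```bash
python3 -m crank '[0,0,-0.0005,0,0,0,0.37,0,0,-0.001,0,0,0,0.37,0,0,-0.0015,0,0,0,0.37,0,0,-0.002,0,0,0,0.37,0,0,-0.0025,0,0,0,0.37,0,0,-0.003,0,0,0,0.37,0,0,-0.003,0,0,0,0.37,0,0,-0.003,0,0,0,0.37,0,0,-0.003,0,0,0,0.37,0,0,-0.003,0,0,0,0.37]'
python3 - <<'E'
from kin import *
s=r.read_state();print(s["contact_force"])
tip=np.array(s["eef_pos"])+.011*Rt.from_quat(s["ee_rot"]).as_matrix()[:,0];print(loc(tip).round(4))
im,_=r.read_camera("wrist");cv2.imwrite("pics/w8.png",im)
E
```

```text
t: 20.12
eef_pos: [0.5992, -0.0898, 0.0371]
ee_rot: [0.705, -0.063, -0.703, -0.064]
contact_force: [-7.3, -1.3, 2.4]
width: 0.315
[-7.254595   -1.28069872  2.39886004]
[-0.0333 -0.0001  0.0261]
```

A 7 N reaction shows the dish is against the guide. I'll back straight off and then go up.

```bash
python3 -m crank '[0,0,0.005,0,0,0,0.37,0,0,0.015,0,0,0,0.37,0,0,0.03,0,0,0,0.37,0,0,0.05,0,0,0,0.37,0,0,0.07,0,0,0,0.37,-0.02,0,0.08,0,0,0,0.37,-0.05,0,0.08,0,0,0,0.37,-0.09,0,0.09,0,0,0,0.37,-0.13,0,0.11,0,0,0,0.37,-0.17,0,0.13,0,0,0,0.37]'
python3 - <<'E'
from kin import *
A=[]
for n in("top","scene"):
    im,D=r.read_camera(n);P=cloud(n,D);l=loc(P.reshape(-1,3)).reshape(P.shape)
    A.append(cv2.resize(im[90:250,320:440] if n=="top" else im[160:320,300:480],None,fx=2.6,fy=2.6,interpolation=2))
    m=(np.abs(l[...,1])<.05)&(l[...,0]>-.06)&(l[...,0]<.045)&(l[...,2]>.0325)&(l[...,2]<.042)
    m=cv2.morphologyEx(m.astype(np.uint8),cv2.MORPH_OPEN,np.ones((3,3)))>0;v,u=np.nonzero(m);c=blob(m,(int(np.median(u)),int(np.median(v))))
    M=cv2.moments(c);pc=loc(ray(n,c[:,0],.034));print(n,"dish c",loc(ray(n,(M['m10']/M['m00'],M['m01']/M['m00']),.034)[0]).round(4),pc.min(0).round(4),pc.max(0).round(4))
    b,g,rr=[im[...,i].astype(int) for i in range(3)]
    m=(rr-b>3)&(np.abs(l[...,1])<.05)&(l[...,0]>-.06)&(l[...,0]<.045);m=cv2.morphologyEx(m.astype(np.uint8),cv2.MORPH_OPEN,np.ones((3,3)))>0
    c=max(cv2.findContours(m.astype(np.uint8),0,1)[0],key=cv2.contourArea);M=cv2.moments(c);print(" pink c",loc(ray(n,(M['m10']/M['m00'],M['m01']/M['m00']),.032)[0]).round(4))
    m=(np.abs(l[...,1])<.06)&(l[...,0]>.045)&(l[...,0]<.26)&(l[...,2]>.1);q=l[m];a=np.arctan2(q[:,2]-.115,.14-q[:,0]);d=np.hypot(q[:,2]-.115,.14-q[:,0]);k=(d>.1)&(d<.18)&(a>.3)&(a<2.2);print(" arm",np.percentile(a[k],[5,50,95]).round(2))
cv2.imwrite("pics/f9.png",np.hstack(A))
E
```

```text
t: 21.0
eef_pos: [0.4736, -0.0669, 0.2028]
ee_rot: [0.706, -0.063, -0.702, -0.064]
contact_force: [0.7, -0.4, -0.3]
width: 0.315Traceback (most recent call last):
  File "<stdin>", line 7, in <module>
  File "h.py", line 15, in blob
    return min(cs,key=lambda c:-cv2.pointPolygonTest(c,near,True))
ValueError: min() iterable argument is empty
```

```bash
python3 - <<'E'
from kin import *
A=[]
for n in("top","scene"):
    im,D=r.read_camera(n);P=cloud(n,D);l=loc(P.reshape(-1,3)).reshape(P.shape)
    A.append(cv2.resize(im[90:250,320:440] if n=="top" else im[160:320,300:480],None,fx=2.6,fy=2.6,interpolation=2))
    m=(np.abs(l[...,1])<.05)&(l[...,0]>-.06)&(l[...,0]<.045)&(l[...,2]>.0325)&(l[...,2]<.042)
    print(n,m.sum(),np.percentile(l[m],[3,50,97],axis=0).round(3).tolist())
    b,g,rr=[im[...,i].astype(int) for i in range(3)]
    m=(rr-b>3)&(np.abs(l[...,1])<.05)&(l[...,0]>-.06)&(l[...,0]<.045);m=cv2.morphologyEx(m.astype(np.uint8),cv2.MORPH_OPEN,np.ones((3,3)))
    c=max(cv2.findContours(m,0,1)[0],key=cv2.contourArea);M=cv2.moments(c);pc=loc(ray(n,c[:,0],.032));print(" pink c",loc(ray(n,(M['m10']/M['m00'],M['m01']/M['m00']),.032)[0]).round(4),np.ptp(pc,0).round(3))
    m=(np.abs(l[...,1])<.06)&(l[...,0]>.045)&(l[...,0]<.26)&(l[...,2]>.1);q=l[m];a=np.arctan2(q[:,2]-.115,.14-q[:,0]);d=np.hypot(q[:,2]-.115,.14-q[:,0]);k=(d>.1)&(d<.18)&(a>.3)&(a<2.2);print(" arm",np.percentile(a[k],[5,50,95]).round(2))
cv2.imwrite("pics/f9.png",np.hstack(A))
E
```

```text
top 403 [[-0.025, -0.035, 0.033], [0.001, -0.001, 0.035], [0.029, 0.028, 0.038]]Traceback (most recent call last):
  File "<stdin>", line 10, in <module>
ValueError: max() iterable argument is empty
```

```bash
python3 - <<'E'
from kin import *
A=[]
for n in("top","scene"):
    im,D=r.read_camera(n);P=cloud(n,D);l=loc(P.reshape(-1,3)).reshape(P.shape)
    A.append(cv2.resize(im[90:250,320:440] if n=="top" else im[160:320,300:480],None,fx=2.6,fy=2.6,interpolation=2))
    m=(np.abs(l[...,1])<.05)&(l[...,0]>-.06)&(l[...,0]<.045)&(l[...,2]>.0325)&(l[...,2]<.042)
    print(n,m.sum(),np.percentile(l[m],[3,50,97],axis=0).round(3).tolist())
    m=(np.abs(l[...,1])<.06)&(l[...,0]>.045)&(l[...,0]<.26)&(l[...,2]>.1);q=l[m];a=np.arctan2(q[:,2]-.115,.14-q[:,0]);d=np.hypot(q[:,2]-.115,.14-q[:,0]);k=(d>.1)&(d<.18)&(a>.3)&(a<2.2);print(" arm",np.percentile(a[k],[5,50,95]).round(2))
cv2.imwrite("pics/f9.png",np.hstack(A))
s=r.read_state();print(s["t"],s["contact_force"])
E
```

```text
top 408 [[-0.025, -0.029, 0.033], [0.003, 0.0, 0.035], [0.031, 0.029, 0.038]]
 arm [1.57 1.65 1.7 ]
scene 429 [[-0.027, -0.032, 0.033], [-0.0, -0.002, 0.035], [0.028, 0.03, 0.037]]
 arm [1.56 1.64 1.7 ]
21.2 [-0.00362353  0.69086417  0.04546106]
```

View pics/f9.png

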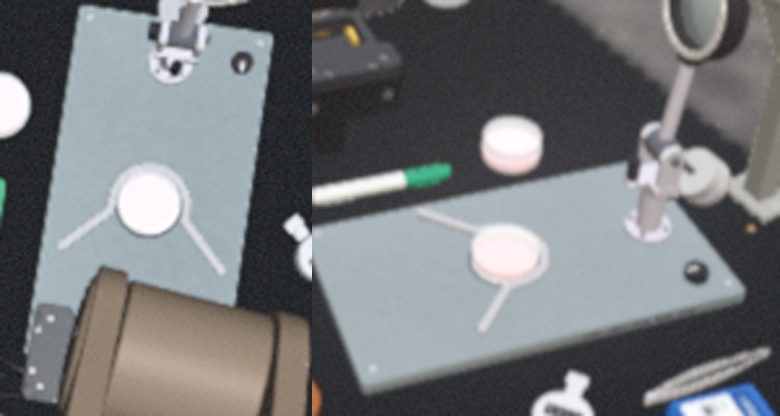

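The picture shows the dish seated in the half circle over the window (top crop (149,200), scene crop (507,250)). The magnifier is raised, the neighbouring objects in view are in place, and the robot is clear. Handing in.

```bash
python3 -c "
from rig import r
print(r.hand_in())"
```

```text
the job is handed in; nothing more can be done
None
```

The stand is loaded by pushing only, in the order asked, and the job was handed in at about 21 s of the 54 s allowed.

**What I did:** I lifted the magnifier's finger tab with the closed fingertips until the arm tipped past its balance point. I then backed off and pushed the dish with two slightly open fingertips into the guide, until it met the half circle with a reaction of about 7 N. After that I withdrew the gripper clear of everything.

**Last checks:**
- **Magnifier:** it stays raised on its own, at about 1.65 rad in both views (upper stop 1.68).
- **Dish:** its centre is within 3 mm of the nest in the top view and 2 mm in the scene view. The calibration is good to about 2 mm.
- **Surroundings:** the marker, the dish stack, the tally counter and the tweezers look unmoved in the last picture. The last two were partly out of frame, and I checked all of them only by eye.
- **Robot:** the contact force reads zero within noise (under 1 N).

**Checks that failed or disagreed:**
- My first approach angle ran into a wrist joint limit, so I had to turn the wrist over.
- One reading of the arm angle during the lift was 0.88 rad where I expected 0.77.
- At the end of the lift the finger briefly pressed with about 10 N, probably on the lens ring's rim, well below the limit.
- The colour check of the seated dish found no pink against the lit window, so the final dish position comes from depth readings.

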